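# Take the top tier off the bar cart stack, tools aboard, and hold it level

### The job

We are about to wipe down the stacked acrylic tiers on the bar cart: first put the jigger that was left on the cart top back on the top tier, standing upright beside the pick cup at the end away from the citrus press, set down rather than dropped. Then take the top tier by its wooden handle, lift it with everything on it about 5 cm up off the middle tier, and finish while still holding it there in the air by the handle, steady and level with nothing else carrying it. Leave the two lower tiers, the strainer and the glass coupe where they are, and do not tip, shove or spill the things on the top tier.

Things in the scene. Friction and masses are not known exactly. Their poses are not given: they have to be found in the camera images.
- top_tier: Top one of three stacked clear acrylic trays, the one with the handle: 200 mm (own x) by 300 mm (own y, roughly world y), 0.38 kg without handle. Origin: its centre at the undersides of its four 71 mm corner legs, which stand just inside the middle tier's 16 mm lip (2 mm play); z up. Own floor: upper face at z = 75 mm; lip: top at 91 mm, inside at x = +-96, y = +-146 mm.
- handle: Handle fixed to the top tier, 0.06 kg: dark wood bar 140 mm long (along tier y, at its x = 0), 12 mm thick, 18 mm high, on two 7 mm brass posts at y = +-55 mm. Origin: bar's centre, 112 mm above the tray floor; axes as the tier's. Pinch it firmly (about 40 N or more) over the loaded tier's centre of mass, which lies up to 20 mm from the bar's middle along y, or it may turn in the fingers.
- middle_tier: Middle acrylic tray, 200 by 300 mm, 71 mm legs, no handle, loose, 0.5 kg; it carries the strainer. Origin: centre, at the undersides of its legs; its floor's upper face, where the top tier's legs stand, is at z = 75 mm. To be left in place.
- bottom_tier: Lowest acrylic tray, 200 by 300 mm, on 8 mm feet on the mirrored cart top, loose, 0.8 kg; cork coasters lie in it. Origin: centre of its underside; upper face of its floor at z = 12 mm. To be left in place.
- jigger: Copper-coloured steel jigger, round, 100 mm tall, 0.10 kg, upright on the cart top; stack and jigger stand on opposite sides, left and right (y). Lower cup 36 mm in diameter at the foot, waist 18 mm half way up; upper cup straight-sided, 42 mm in diameter from 66 to 100 mm height, open on top. Origin: centre of its underside; z up.
- citrus_press: Small matte black hand citrus press with a squeeze lever, lying closed across one end of the top tier (either end, about 100 mm from the middle): 165 mm long along its own x (about the tier's x), 69 mm wide and 54 mm high at the bowl. Origin: middle of its length, on its underside; its weight, 0.21 to 0.33 kg, is centred at its y = 0.
- pick_cup: Round bamboo cocktail pick cup, 54 mm in diameter, 58 mm tall, picks stick up to about 95 mm; 0.07 kg. It stands on the top tier at the end opposite the press, near the tier's x = 0, with a free space 63 to 75 mm wide between it and the long lip on either side (+x and -x). Origin: centre of its underside.
- strainer: Steel hawthorne strainer, disc 86 mm, 160 mm long overall, 14 mm high, lying on the middle tier. Origin: centre of the disc, on its underside. To be left alone.
- coupe: Frosted glass coupe on a stem, 130 mm tall, bowl 96 mm and foot 68 mm in diameter, 0.19 kg, standing on the cart top 150 to 190 mm beyond (+x) the jigger. Origin: centre of its foot's underside. Fragile; to be left alone.
Not all that is in view belongs to the job. Leave any yellow look-alike of the pick_cup alone. Leave any black look-alike of the jigger alone.

How it is judged:
By the outcome, as a careful person would: the job done as asked, in the order asked, and still so for the second after the job is handed in, while the arm keeps its last pose, push and grip.
It also fails if it takes over 64 s, if anything falls off the work surface, if the arm or the gripper's body presses on something with over 40 N, if the wrist force passes 120 N, or if a joint passes its speed limit or range.

### The arm

A 6-joint arm with a two-finger parallel gripper is mounted at the origin on the work surface. World frame = base frame: x ahead of the robot, y to its left, z up, the work surface at z = 0. Lengths are in m, angles in rad, forces in N, time in s.
With the tool pointing down it reaches from about 0.35 to 0.975 m from the base axis. Payload 7.1 kg.
Tool frame: the origin (TCP) lies midway between the tips of the shut fingers; the grasp point (between the pads) lies 19 mm behind it (grip_depth is the distance from the TCP to the grasp point, in m); z points along the fingers, y is the line along which they close (so a half turn about z gives the same grasp; the last joint's range is limited). The gripper opens to 88 mm and grips with 3 to 60 N. Pads are 20 mm wide; open, the fingers measure 115 mm over their backs; the gripper's body (75 mm by 178 mm) begins 61 mm behind the grasp point.
Start: joints at [1.215, 0.423, 1.63, -0, 1.089, -0.019], TCP at [0.207, 0.59, 0.223] pointing down, gripper open.
Joint ranges: [-3, 3], [-0.9, 2.11], [0.09, 2.58], [-1.31, 4.45], [0.11, 2.69], [-2.54, 2.54]. Speed limits (rad/s): [2.39, 2.39, 3.01, 3.14, 3.14, 3.14].

### API

Orientations are given as a unit quaternion [x, y, z, w].
In Python, from plant import observe, camera, get_calibration, sign_off, grip_depth gives the robot as it stands.
- The arm moves only by the tool step_arm, never from a script. Its argument "increments" is a list of rows, each an object with "dp": the shift along the tool's x, y, z as a fraction of full scale, a list of three; "twist": the turn, a rotation vector about the tool's x, y, z as a fraction of full scale, a list of three. In form: [{"dp": [x, y, z], "twist": [ax, ay, az]}, ...]. A call has exactly 8 rows; each row is the pose to reach, as a shift and turn from the pose commanded when the call began, along the tool's axes at that moment; what a row does not reach only later rows make up. Full scale, the value 1, is 50 cm for a shift and 90 degrees for a turn. A row lasts 1/10 s, in which the tool goes at most 50 mm and 8.59 degrees, less where a joint would pass 70% of its speed; a pose out of reach is approached as far as the arm can. A call with a number of a shift or a turn outside -1 to 1 is refused whole. A call with a gripper value outside its range is refused whole. "fingers" is the closure, from 0 (fully open) to 1 (shut), set as the call begins (left out, the last holds). The fingers move at their own pace and stop on an object; "squeeze" is the grip in N (left out, the last holds). Time passes only in rows, so rows that repeat a pose let the fingers close, or fill a call up. It gives the time, the measured TCP pose, the force, the opening and the grip force at its end, in the units of the state.
- observe(): the state, without advancing time (a new reading comes with each control period).
- camera(name): name is "scene" or "side" or "wrist"; returns (picture, depth): 480x640x3 uint8, red, green, blue; 480x640 float32, m along the optical axis (not along the pixel's ray), 0 where there is no reading.
- get_calibration(name): a dict with "fx", "fy", "cx", "cy" (pixels), "rvec" (rotation vector, rad) and "tvec" (3), from world to camera coordinates, as OpenCV has them. Camera axes: x right, y down, z forward; pixel columns grow to the right and rows downward; lengths in m; the calibration is good to about 2 mm. A picture is of the moment at which its call begins: read the wrist's pose just before it. get_calibration takes no time and is no camera call; for the wrist camera it gives the pose at the moment of the call.
- sign_off(): hands the job in; it is judged then, once.
The state is a dict: "time_s": time; "joints": joint angles; "joint_velocities": joint speeds; "joint_efforts": joint torques, N m; "eef_pos": TCP position; "orientation": TCP orientation; "ft_force": force on the tool from outside, world axes, zero at the start; "moment": the same for the moment, N m; "finger_gap": opening from 0.0 (shut) to 1.0 (fully open); "gripper_force": force on a finger pad.
Only numpy, scipy, OpenCV 4.12 (cv2) and the standard library are available. Lean on these libraries where they do the work, as an engineer would, in place of code of your own. Each camera call takes 0.05 s, during which the arm holds its last target. There are 200 camera calls.

## Working session

There is one attempt and no reset: what is moved stays moved. The work goes in short steps, Python scripts to look and compute and a tool call to move; the robot and the scene stay as the last step left them, time stands still between calls to the robot, and variables do not carry over. Pictures are saved under pics/ and viewed, at most 10 in all, crops included, and the job is handed in when it is done.

Besides the shell and the picture viewer there is one more tool, called after "Emit:" in YAML: its name, and indented under it one key for each argument. step_arm: Moves the arm, as the interface text tells. Shift numbers are shares of 50 cm and turn numbers shares of 90 degrees, none past 1 either way. Its arguments: {"type":"object","properties":{"increments":{"type":"array","items":{"type":"object","properties":{"dp":{"type":"array","items":{"type":"number"}},"twist":{"type":"array","items":{"type":"number"}}}}},"fingers":{"type":"number"},"squeeze":{"type":"number"}},"required":["increments"]}

```bash
mkdir -p pics
cat > h.py <<'E'
import numpy as np, cv2
from plant import observe, camera, get_calibration, sign_off, grip_depth
from scipy.spatial.transform import Rotation as R
def cal(n):
    c=get_calibration(n); K=np.array([[c['fx'],0,c['cx']],[0,c['fy'],c['cy']],[0,0,1]]); 
    return K,R.from_rotvec(np.ravel(c['rvec'])).as_matrix(),np.ravel(c['tvec'])
def ray(C,u,v):
    K,Rm,t=C; d=Rm.T@np.linalg.solve(K,[u,v,1]); return -Rm.T@t,d
def onplane(C,u,v,z):
    o,d=ray(C,u,v); return o+d*(z-o[2])/d[2]
def cloud(C,D):
    K,Rm,t=C; v,u=np.mgrid[:480,:640]; P=np.stack([(u-K[0,2])/K[0,0]*D,(v-K[1,2])/K[1,1]*D,D],-1)
    return (P-t)@Rm
def proj(C,p):
    K,Rm,t=C; q=K@(Rm@np.asarray(p)+t); return q[:2]/q[2]
E
python3 - <<'E'
from h import *
for n in ['scene','side']:
    C=cal(n);p,d=camera(n); np.savez(f'{n}0.npz',p=p,d=d); cv2.imwrite(f'pics/{n}0.png',p[:,:,::-1]); print(n,-C[1].T@C[2],C[1][2],(d>0).mean())
s=observe(); print(s, grip_depth)
E
```

```text
scene [1.13339226 0.17650088 0.61156972] [-0.75460639 -0.27173287 -0.59726915] 0.9959440104166667
side [ 0.7803355  -0.54335407  0.82014166] [-0.23227873  0.60034614 -0.76526538] 0.995849609375
{'time_s': 0.1, 'joints': array([ 1.21499309e+00,  4.23738273e-01,  1.63062019e+00,  7.71160453e-06,
        1.08858749e+00, -1.90196541e-02]), 'joint_velocities': array([-0.00027126, -0.00202974, -0.00123206,  0.00079066,  0.00236683,
        0.00091472]), 'joint_efforts': array([ 4.44158413e-04, -5.45614314e+01, -2.74323857e+01,  6.45588362e-02,
        1.88683852e-02, -3.96240625e-05]), 'eef_pos': array([0.20634281, 0.58942137, 0.22199315]), 'orientation': array([ 1.67598833e-01,  9.85855047e-01, -6.64166740e-04, -1.29426290e-04]), 'ft_force': array([-0.18120265,  0.63133186,  0.10989024]), 'moment': array([ 0.06218351,  0.02176931, -0.06053702]), 'gripper_force': 0.0, 'finger_gap': 1.0000737984630268} 0.0187
```

View pics/scene0.png

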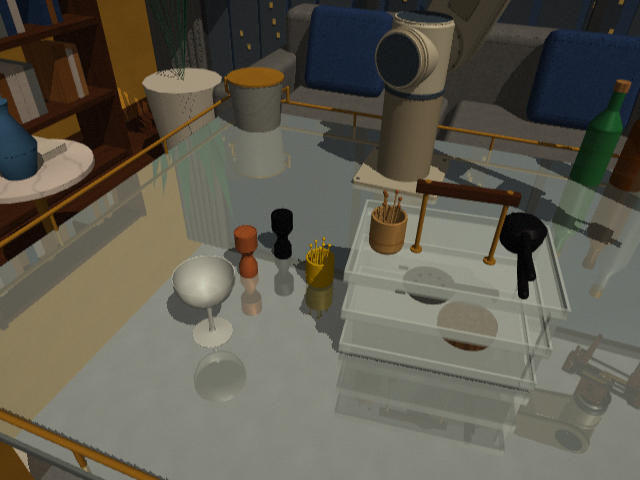

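View pics/side0.png

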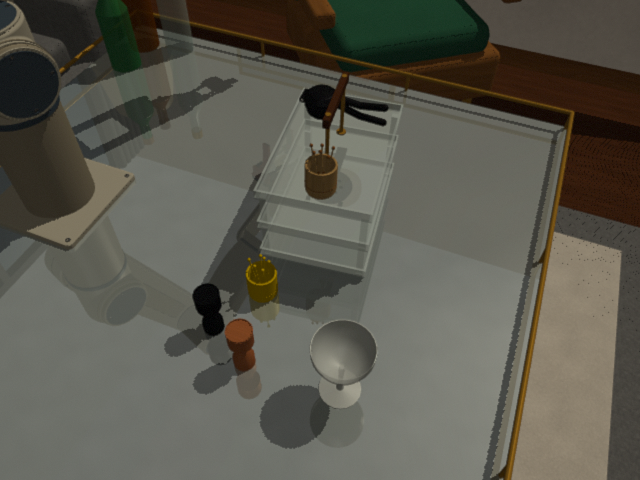

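Candidates in the scene view: the copper jigger at (246,252), a black look-alike at (282,232), the bamboo cup on the tier at (388,228), and a yellow look-alike cup at (320,265). The coupe is at (205,300). In the side view the copper jigger is at (240,345), the black one at (209,310), the yellow cup at (262,280) and the bamboo cup at (320,173). Only the copper-coloured jigger and the bamboo cup on the tier fit the description. The press is at the far (+y) end.

Run:
```python
from h import *
f=[np.load(n+'0.npz') for n in ('scene','side')]
def crop(p,x,y,w,h): return cv2.resize(p[y:y+h,x:x+w],(400,400),interpolation=cv2.INTER_CUBIC)
cv2.imwrite('pics/crop.png',np.hstack([crop(f[0]['p'],220,190,130,130),crop(f[1]['p'],180,240,130,130)])[:,:,::-1])
for n,g in zip(('scene','side'),f):
    C=cal(n); p=g['p']; P=cloud(C,g['d']); hsv=cv2.cvtColor(p,cv2.COLOR_RGB2HSV); H,S,V=[hsv[...,i].astype(int) for i in range(3)]
    inb=(P[...,0]>.25)&(P[...,0]<1)&(abs(P[...,1])<.6)
    z=P[...,2]
    def rep(name,m):
        Q=P[m]; 
        if len(Q)<10: print(n,name,len(Q)); return
        v,u=np.nonzero(m)
        print(n,name,len(Q),'uv',np.median(u),np.median(v),'min',np.percentile(Q,1,axis=0).round(3),'max',np.percentile(Q,99,axis=0).round(3),'med',np.median(Q,axis=0).round(3))
    box=(lambda x0,y0,x1,y1:(np.mgrid[:480,:640][1]>=x0)&(np.mgrid[:480,:640][1]<x1)&(np.mgrid[:480,:640][0]>=y0)&(np.mgrid[:480,:640][0]<y1))
    B={'scene':dict(jig=(230,220,262,282),cup=(365,185,410,256),bar=(412,175,525,210),press=(495,205,555,300),coupe=(170,250,240,350),blk=(268,205,296,260),yel=(303,235,338,290)),
       'side':dict(jig=(222,315,258,372),cup=(300,140,342,200),bar=(318,70,352,128),press=(298,80,392,128),coupe=(305,315,380,410),blk=(190,280,225,336),yel=(243,252,280,305))}[n]
    for k,b in B.items():
        m=box(*b)&inb
        if k=='press': m&=(V<60)&(z>.15)&(z<.24)
        elif k=='bar': m&=(z>.25)&(z<.31)
        elif k=='cup': m&=(S>90)&(z>.155)&(z<.28)
        elif k=='jig': m&=(S>130)&(z>.066)
        elif k in('blk','coupe','yel'): m&=(z>.04)
        rep(k,m)
        if k=='bar':
            Q=P[m][:,:2]; c=Q.mean(0); _,_,vt=np.linalg.svd(Q-c); print('  bardir',vt[0],np.degrees(np.arctan2(vt[0][0],vt[0][1])))
        if k=='jig' : 
            Q=P[m&(z>.09)]; print('  rim ctr',cv2.minEnclosingCircle(Q[:,:2].astype(np.float32)), cv2.fitEllipse(P[m][:,:2].astype(np.float32)))
    # tier lip points
    m=inb&(z>.172)&(z<.182)&(S<60)&(P[...,1]>-.3); rep('toplip',m)
    Q=P[m][:,:2].astype(np.float32); print('  rect',cv2.minAreaRect(Q))
```

```text
scene jig 549 uv 245.0 239.0 min [ 0.501 -0.21   0.067] max [ 0.542 -0.17   0.101] med [ 0.53  -0.186  0.096]
  rim ctr ((0.5205092430114746, -0.19041511416435242), 0.022154556587338448) ((0.5221235752105713, -0.18926812708377838), (0.03682422637939453, 0.037184830754995346), 94.73743438720703)
scene cup 1675 uv 387.0 227.0 min [0.52  0.049 0.167] max [0.572 0.101 0.253] med [0.561 0.076 0.205]
scene bar 1572 uv 468.0 193.0 min [0.521 0.108 0.255] max [0.544 0.243 0.284] med [0.534 0.177 0.276]
  bardir [-0.1210139   0.99265081] -6.950621259108489
scene press 2172 uv 523.0 240.0 min [0.45  0.228 0.169] max [0.594 0.297 0.216] med [0.497 0.271 0.204]
scene coupe 2746 uv 204.0 281.0 min [ 0.634 -0.221  0.053] max [ 0.728 -0.128  0.131] med [ 0.666 -0.185  0.109]
scene blk 586 uv 282.0 223.0 min [ 0.423 -0.171  0.041] max [ 0.464 -0.131  0.1  ] med [ 0.452 -0.148  0.089]
scene yel 589 uv 320.0 258.0 min [ 0.464 -0.079  0.04 ] max [ 0.515 -0.028  0.092] med [ 0.494 -0.052  0.054]
scene toplip 2394 uv 467.5 280.0 min [0.424 0.02  0.172] max [0.646 0.333 0.179] med [0.61  0.199 0.177]
  re
[... 599 characters left out ...]
  bardir [-0.1151711   0.99334567] -6.613494095731856
side press 1529 uv 332.0 105.0 min [0.431 0.226 0.168] max [0.59  0.323 0.232] med [0.487 0.266 0.201]
side coupe 3537 uv 343.0 352.0 min [ 0.633 -0.222  0.075] max [ 0.725 -0.129  0.131] med [ 0.675 -0.161  0.096]
side blk 810 uv 207.0 300.0 min [ 0.42  -0.51   0.041] max [ 0.752 -0.132  0.755] med [ 0.444 -0.158  0.096]
side yel 619 uv 261.0 273.0 min [ 0.461 -0.543  0.04 ] max [ 0.78 -0.03  0.82] med [ 0.489 -0.056  0.055]
side toplip 1377 uv 341.0 165.0 min [0.415 0.016 0.172] max [0.642 0.333 0.18 ] med [0.546 0.115 0.176]
  rect ((0.527167797088623, 0.17565733194351196), (0.20085753500461578, 0.30603334307670593), 6.998021125793457)
```

View pics/crop.png

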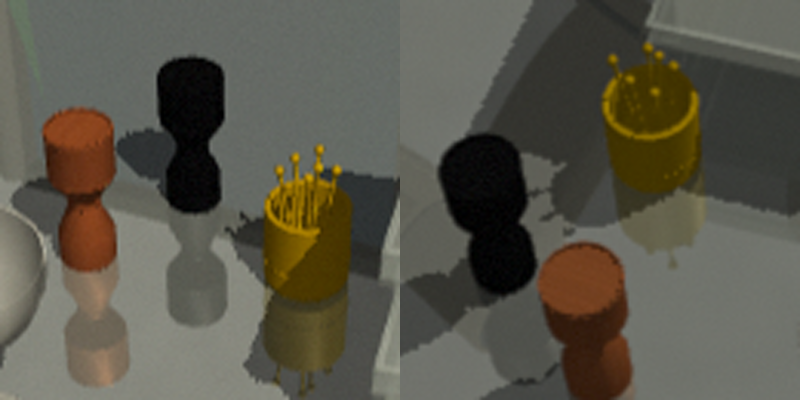

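The crop confirms it: copper jigger (left, 80,190 in the crop), with a black twin and a yellow cup nearby, both to be left alone. The depth readings agree in both views and match the given sizes: jigger at (0.520, -0.191), tier centre at (0.529, 0.175) with yaw about +7°, cup at tier (5, -102) mm. I'll put the jigger in the +x gap, which also balances the press bowl at -x. Next I check the bottle and plan the first move.

```bash
cat >> h.py <<'E'
def plan(pos,yaw):
    """shares for step_arm taking the measured pose to pos with tool down and closing axis at yaw (deg)"""
    s=observe(); r=R.from_quat(s['orientation']); a=np.radians(yaw)
    y=np.array([np.cos(a),np.sin(a),0]); z=np.array([0,0,-1.]); T=R.from_matrix(np.c_[np.cross(y,z),y,z])
    print('t',round(s['time_s'],2),'at',s['eef_pos'].round(4),'dp',(r.inv().apply(np.array(pos)-s['eef_pos'])/.5).round(4),'twist',((r.inv()*T).as_rotvec()/(np.pi/2)).round(4))
E
python3 - <<'E'
from h import *
g=np.load('scene0.npz');P=cloud(cal('scene'),g['d'])
print(P[[90,130,170],[622,600,590]].round(3)); g=np.load('side0.npz');P=cloud(cal('side'),g['d']); print(P[[30,60],[118,122]].round(3))
plan((.206,.589,.34),70.7); plan((.52,-.191,.34),97); plan((.52,-.191,.066),97)
E
```

```text
[[-0.14   0.459  0.245]
 [-0.126  0.444  0.148]
 [-0.119  0.455  0.044]]
[[-0.134  0.437  0.114]
 [-0.138  0.426  0.037]]
t 0.1 at [0.2063 0.5894 0.222 ] dp [ 0.0004 -0.0013 -0.236 ] twist [-0.0009 -0.      0.    ]
t 0.1 at [0.2063 0.5894 0.222 ] dp [-1.1079 -1.2662 -0.2343] twist [-8.000e-04 -2.000e-04 -2.922e-01]
t 0.1 at [0.2063 0.5894 0.222 ] dp [-1.1079 -1.2654  0.3137] twist [-8.000e-04 -2.000e-04 -2.922e-01]
```

Emit:
step_arm:
  increments:
    - {"dp":[0,0,-0.07],"twist":[0,0,0]}
    - {"dp":[0,0,-0.16],"twist":[0,0,0]}
    - {"dp":[0,0,-0.236],"twist":[0,0,0]}
    - {"dp":[-0.04,-0.045,-0.236],"twist":[0,0,-0.05]}
    - {"dp":[-0.1,-0.115,-0.236],"twist":[0,0,-0.1]}
    - {"dp":[-0.165,-0.19,-0.236],"twist":[0,0,-0.15]}
    - {"dp":[-0.23,-0.265,-0.236],"twist":[0,0,-0.22]}
    - {"dp":[-0.3,-0.345,-0.236],"twist":[0,0,-0.292]}
  fingers: 0
  squeeze: 20

```text
time_s: 0.9
eef_pos: [0.29, 0.3785, 0.3403]
orientation: [-0.064, 0.998, -0.0, -0.0]
ft_force: [1.5, 0.2, 0.3]
finger_gap: 1.0
gripper_force: 0.0
```

```bash
python3 -c "
from h import *
plan((.52,-.191,.34),97)"
```

```text
t 0.9 at [0.29   0.3785 0.3403] dp [-3.1190e-01 -1.1881e+00  1.1000e-03] twist [-0.0003 -0.0001  0.0032]
```

Emit:
step_arm:
  increments:
    - {"dp":[-0.025,-0.095,0],"twist":[0,0,0]}
    - {"dp":[-0.05,-0.19,0],"twist":[0,0,0]}
    - {"dp":[-0.075,-0.285,0],"twist":[0,0,0]}
    - {"dp":[-0.1,-0.38,0],"twist":[0,0,0]}
    - {"dp":[-0.125,-0.475,0],"twist":[0,0,0]}
    - {"dp":[-0.15,-0.57,0],"twist":[0,0,0]}
    - {"dp":[-0.175,-0.665,0],"twist":[0,0,0]}
    - {"dp":[-0.2,-0.76,0],"twist":[0,0,0]}

```text
time_s: 1.7
eef_pos: [0.4354, 0.0134, 0.3407]
orientation: [-0.061, 0.998, 0.0, 0.0]
ft_force: [1.6, 0.0, 0.2]
finger_gap: 1.001
gripper_force: 0.0
```

Emit:
step_arm:
  increments:
    - {"dp":[-0.025,-0.095,0.01],"twist":[0,0,0]}
    - {"dp":[-0.05,-0.19,0.04],"twist":[0,0,0]}
    - {"dp":[-0.075,-0.28,0.08],"twist":[0,0,0]}
    - {"dp":[-0.095,-0.35,0.13],"twist":[0,0,0]}
    - {"dp":[-0.105,-0.4,0.19],"twist":[0,0,0]}
    - {"dp":[-0.11,-0.426,0.24],"twist":[0,0,0]}
    - {"dp":[-0.11,-0.426,0.28],"twist":[0,0,0]}
    - {"dp":[-0.11,-0.426,0.28],"twist":[0,0,0]}

```text
time_s: 2.5
eef_pos: [0.5137, -0.189, 0.1975]
orientation: [-0.06, 0.998, 0.001, -0.003]
ft_force: [-0.9, 0.8, -0.3]
finger_gap: 0.998
gripper_force: 0.0
```

Run:
```python
from h import *
plan((.52,-.191,.066),97)
C=cal('wrist'); p,d=camera('wrist'); cv2.imwrite('pics/w1.png',p[:,:,::-1])
P=cloud(C,d); hsv=cv2.cvtColor(p,cv2.COLOR_RGB2HSV)
m=(hsv[...,0]<14)&(hsv[...,1]>120)&(P[...,2]>.094)&(P[...,2]<.106); Q=P[m]
print(m.sum(), cv2.minEnclosingCircle(Q[:,:2].astype(np.float32)),Q.mean(0))
```

```text
t 2.5 at [ 0.5137 -0.189   0.1975] dp [-0.0135 -0.0063  0.2629] twist [ 0.002  -0.0036 -0.0008]
2472 ((0.5176995396614075, -0.1902143806219101), 0.02102513238787651) [ 0.51759121 -0.19040677  0.0968104 ]
```

View pics/w1.png

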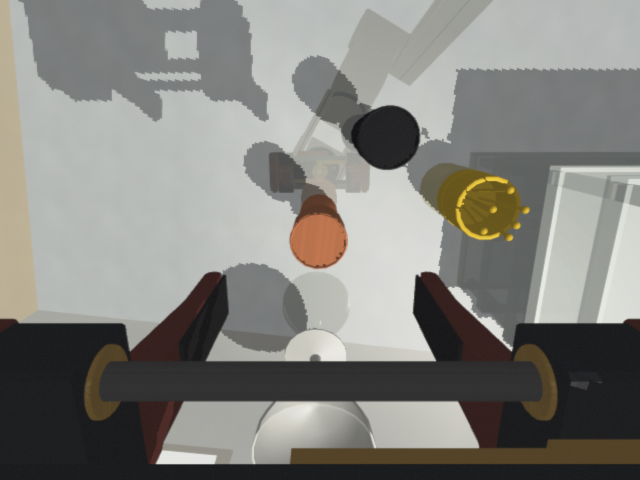

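The wrist view shows the copper jigger at (319,240), between the finger lines. The black twin is at (388,137), the yellow cup at (485,207) and the coupe at (315,430), all outside the finger path. The rim circle's radius comes out at 21.0 mm, as it should. Descending.

Emit:
step_arm:
  increments:
    - {"dp":[-0.01,-0.004,0.02],"twist":[0.002,-0.0036,0]}
    - {"dp":[-0.01,-0.004,0.06],"twist":[0.002,-0.0036,0]}
    - {"dp":[-0.01,-0.004,0.11],"twist":[0.002,-0.0036,0]}
    - {"dp":[-0.01,-0.004,0.16],"twist":[0.002,-0.0036,0]}
    - {"dp":[-0.01,-0.004,0.21],"twist":[0.002,-0.0036,0]}
    - {"dp":[-0.01,-0.004,0.245],"twist":[0.002,-0.0036,0]}
    - {"dp":[-0.01,-0.004,0.263],"twist":[0.002,-0.0036,0]}
    - {"dp":[-0.01,-0.004,0.263],"twist":[0.002,-0.0036,0]}

```text
time_s: 3.35
eef_pos: [0.5211, -0.1904, 0.0688]
orientation: [-0.061, 0.998, -0.001, 0.003]
ft_force: [-0.0, 0.4, -0.2]
finger_gap: 0.997
gripper_force: 0.0
```

```bash
python3 -c "
from h import *
plan((.519,-.1905,.066),97)"
```

```text
t 3.35 at [ 0.5211 -0.1904  0.0688] dp [0.0043 0.0003 0.0055] twist [-0.0018  0.0033  0.0002]
```

Emit:
step_arm:
  increments:
    - {"dp":[0.003,0,0.004],"twist":[-0.0018,0.0033,0]}
    - {"dp":[0.003,0,0.004],"twist":[-0.0018,0.0033,0]}
    - {"dp":[0.003,0,0.004],"twist":[-0.0018,0.0033,0]}
    - {"dp":[0.003,0,0.004],"twist":[-0.0018,0.0033,0]}
    - {"dp":[0.003,0,0.004],"twist":[-0.0018,0.0033,0]}
    - {"dp":[0.003,0,0.004],"twist":[-0.0018,0.0033,0]}
    - {"dp":[0.003,0,0.004],"twist":[-0.0018,0.0033,0]}
    - {"dp":[0.003,0,0.004],"twist":[-0.0018,0.0033,0]}
  fingers: 1
  squeeze: 20

```text
time_s: 4.15
eef_pos: [0.5197, -0.1909, 0.0673]
orientation: [-0.061, 0.998, -0.0, 0.0]
ft_force: [-0.0, 0.2, 1.7]
finger_gap: 0.477
gripper_force: 19.9
```

```bash
python3 -c "
from h import *
print(observe()['gripper_force'],observe()['finger_gap']*88)
plan((.519,-.1905,.32),97);plan((.605,.081,.228),97)"
```

```text
19.945237040519714 41.93609488382988
t 4.15 at [ 0.5197 -0.1909  0.0673] dp [ 0.0009  0.0008 -0.5054] twist [-0.0002  0.0004 -0.0002]
t 4.15 at [ 0.5197 -0.1909  0.0673] dp [-0.2357  0.519  -0.3215] twist [-0.0002  0.0004 -0.0002]
```

Emit:
step_arm:
  increments:
    - {"dp":[0,0,-0.02],"twist":[0,0,0]}
    - {"dp":[0,0,-0.07],"twist":[0,0,0]}
    - {"dp":[0,0,-0.14],"twist":[0,0,0]}
    - {"dp":[0,0,-0.22],"twist":[0,0,0]}
    - {"dp":[0,0,-0.3],"twist":[0,0,0]}
    - {"dp":[-0.02,0.02,-0.37],"twist":[0,0,0]}
    - {"dp":[-0.06,0.06,-0.41],"twist":[0,0,0]}
    - {"dp":[-0.12,0.11,-0.43],"twist":[0,0,0]}

```text
time_s: 4.95
eef_pos: [0.5728, -0.1292, 0.2857]
orientation: [-0.06, 0.998, -0.001, 0.002]
ft_force: [1.4, -0.4, -0.7]
finger_gap: 0.478
gripper_force: 19.9
```

Emit:
step_arm:
  increments:
    - {"dp":[-0.06,0.05,0],"twist":[0,0,0]}
    - {"dp":[-0.1,0.11,0],"twist":[0,0,0]}
    - {"dp":[-0.116,0.18,0],"twist":[0,0,0]}
    - {"dp":[-0.116,0.25,0],"twist":[0,0,0]}
    - {"dp":[-0.116,0.31,0],"twist":[0,0,0]}
    - {"dp":[-0.116,0.36,0],"twist":[0,0,0]}
    - {"dp":[-0.116,0.395,0],"twist":[0,0,0]}
    - {"dp":[-0.116,0.409,0],"twist":[0,0,0]}

```text
time_s: 5.75
eef_pos: [0.6047, 0.0824, 0.2824]
orientation: [-0.062, 0.998, -0.0, 0.0]
ft_force: [0.5, 0.4, -0.8]
finger_gap: 0.474
gripper_force: 19.9
```

Run:
```python
from h import *
plan((.605,.081,.2293),97)
for n in ('scene','side'):
    C=cal(n); p,d=camera(n); P=cloud(C,d); cv2.imwrite(f'pics/{n}1.png',p[:,:,::-1]); z=P[...,2]
    hsv=cv2.cvtColor(p,cv2.COLOR_RGB2HSV)
    m=(hsv[...,0]<12)&(hsv[...,1]>140)&(z>.19)&(z<.35)&(P[...,0]>.56)&(P[...,0]<.66)&(P[...,1]<.13)&(P[...,1]>.03); Q=P[m]
    if len(Q): print(n,len(Q),np.percentile(Q,[1,50,99],axis=0).round(3), [Q[abs(Q[:,2]-h)<.01].mean(0).round(3) for h in (.225,.245,.265,.29)])
    m=(hsv[...,1]>90)&(z>.17)&(z<.21)&(P[...,0]>.5)&(P[...,0]<.58)&(P[...,1]<.12)&(P[...,1]>.03); Q=P[m]
    print(cv2.minEnclosingCircle(Q[:,:2].astype(np.float32)),np.percentile(Q,[1,99],axis=0).round(3))
```

```text
t 5.75 at [0.6047 0.0824 0.2824] dp [-0.0003 -0.0029  0.1063] twist [-0.0002  0.0003  0.0008]
scene 2586 [[0.587 0.051 0.219]
 [0.618 0.084 0.299]
 [0.626 0.114 0.348]] [array([0.618, 0.084, 0.226]), array([0.615, 0.084, 0.245]), array([0.614, 0.083, 0.264]), array([0.62 , 0.084, 0.291])]
((0.5446096658706665, 0.0839623212814331), 0.03674079850316048) [[0.522 0.049 0.17 ]
 [0.572 0.12  0.21 ]]
side 673 [[0.59  0.049 0.218]
 [0.609 0.065 0.287]
 [0.623 0.084 0.321]] [array([0.607, 0.069, 0.226]), array([0.606, 0.073, 0.245]), array([0.606, 0.074, 0.261]), array([0.611, 0.058, 0.292])]
((0.5415742993354797, 0.08294358104467392), 0.037430282682180405) [[0.52  0.047 0.171]
 [0.569 0.117 0.21 ]]
```

View pics/side1.png

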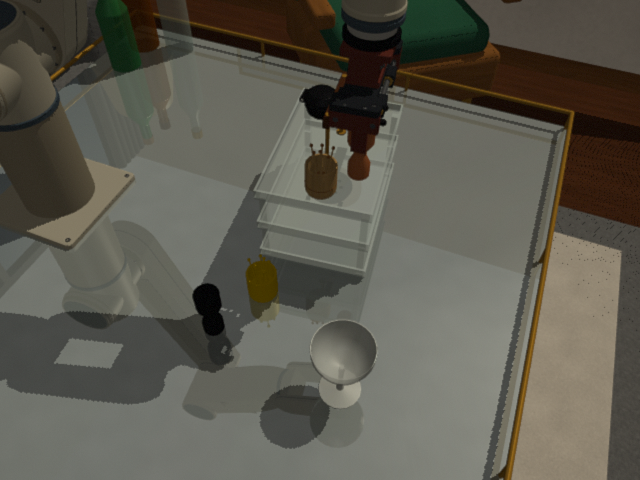

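The side view shows the jigger upright in the gripper at (358,165), over the +x gap beside the cup at (320,173), with about 11 mm clear on each side. Lowering it.

Emit:
step_arm:
  increments:
    - {"dp":[0,-0.002,0.01],"twist":[0,0,0]}
    - {"dp":[0,-0.002,0.03],"twist":[0,0,0]}
    - {"dp":[0,-0.002,0.05],"twist":[0,0,0]}
    - {"dp":[0,-0.002,0.07],"twist":[0,0,0]}
    - {"dp":[0,-0.002,0.085],"twist":[0,0,0]}
    - {"dp":[0,-0.002,0.095],"twist":[0,0,0]}
    - {"dp":[0,-0.002,0.1],"twist":[0,0,0]}
    - {"dp":[0,-0.002,0.1],"twist":[0,0,0]}

```text
time_s: 6.65
eef_pos: [0.6051, 0.0801, 0.2318]
orientation: [-0.061, 0.998, -0.0, 0.0]
ft_force: [-0.3, 0.2, -0.7]
finger_gap: 0.473
gripper_force: 19.9
```

Emit:
step_arm:
  increments:
    - {"dp":[0,0,0.001],"twist":[0,0,0]}
    - {"dp":[0,0,0.002],"twist":[0,0,0]}
    - {"dp":[0,0,0.003],"twist":[0,0,0]}
    - {"dp":[0,0,0.004],"twist":[0,0,0]}
    - {"dp":[0,0,0.005],"twist":[0,0,0]}
    - {"dp":[0,0,0.006],"twist":[0,0,0]}
    - {"dp":[0,0,0.006],"twist":[0,0,0]}
    - {"dp":[0,0,0.006],"twist":[0,0,0]}

```text
time_s: 7.45
eef_pos: [0.6052, 0.0801, 0.2292]
orientation: [-0.061, 0.998, -0.0, 0.0]
ft_force: [0.7, -0.0, 0.4]
finger_gap: 0.473
gripper_force: 19.9
```

Emit:
step_arm:
  increments:
    - {"dp":[0,0,0.0005],"twist":[0,0,0]}
    - {"dp":[0,0,0.001],"twist":[0,0,0]}
    - {"dp":[0,0,0.001],"twist":[0,0,0]}
    - {"dp":[0,0,0.001],"twist":[0,0,0]}
    - {"dp":[0,0,0.001],"twist":[0,0,0]}
    - {"dp":[0,0,0.001],"twist":[0,0,0]}
    - {"dp":[0,0,0.001],"twist":[0,0,0]}
    - {"dp":[0,0,0.001],"twist":[0,0,0]}

```text
time_s: 8.25
eef_pos: [0.6055, 0.0801, 0.2291]
orientation: [-0.061, 0.998, -0.0, 0.001]
ft_force: [-1.7, 0.3, 5.6]
finger_gap: 0.476
gripper_force: 20.0
```

Firm contact at 5.6 N. Releasing, then going straight up.

Emit:
step_arm:
  increments:
    - {"dp":[0,0,-0.0008],"twist":[0,0,0]}
    - {"dp":[0,0,-0.0008],"twist":[0,0,0]}
    - {"dp":[0,0,-0.0008],"twist":[0,0,0]}
    - {"dp":[0,0,-0.0008],"twist":[0,0,0]}
    - {"dp":[0,0,-0.0008],"twist":[0,0,0]}
    - {"dp":[0,0,-0.0008],"twist":[0,0,0]}
    - {"dp":[0,0,-0.0008],"twist":[0,0,0]}
    - {"dp":[0,0,-0.0008],"twist":[0,0,0]}
  fingers: 0.15

```text
time_s: 9.05
eef_pos: [0.6052, 0.0801, 0.229]
orientation: [-0.061, 0.998, -0.0, 0.0]
ft_force: [-0.4, 0.0, 0.0]
finger_gap: 0.848
gripper_force: 0.0
```

Emit:
step_arm:
  increments:
    - {"dp":[0,0,-0.01],"twist":[0,0,0]}
    - {"dp":[0,0,-0.03],"twist":[0,0,0]}
    - {"dp":[0,0,-0.07],"twist":[0,0,0]}
    - {"dp":[0,0,-0.12],"twist":[0,0,0]}
    - {"dp":[0,0,-0.18],"twist":[0,0,0]}
    - {"dp":[0,0,-0.23],"twist":[0,0,0]}
    - {"dp":[0,0,-0.26],"twist":[0,0,0]}
    - {"dp":[0,0,-0.26],"twist":[0,0,0]}

```text
time_s: 9.85
eef_pos: [0.6062, 0.0802, 0.3619]
orientation: [-0.061, 0.998, -0.0, 0.003]
ft_force: [0.6, -0.3, 0.1]
finger_gap: 0.85
gripper_force: 0.0
```

Run:
```python
from h import *
for yw in (7,187): plan((.529,.175,.36),yw)
C=cal('wrist'); p,d=camera('wrist'); cv2.imwrite('pics/w2.png',p[:,:,::-1]); P=cloud(C,d); z=P[...,2]
hsv=cv2.cvtColor(p,cv2.COLOR_RGB2HSV)
m=(z>.274)&(z<.29)&(abs(P[...,0]-.53)<.05)&(abs(P[...,1]-.17)<.1); Q=P[m]; print('bar',len(Q),Q[:,2].mean() if len(Q) else 0, cv2.minAreaRect(Q[:,:2].astype(np.float32)) if len(Q) else 0)
m=(hsv[...,0]<14)&(hsv[...,1]>120)&(z>.256)&(z<.268)&(P[...,0]>.57); Q=P[m]; print('jig',len(Q), cv2.minEnclosingCircle(Q[:,:2].astype(np.float32)),Q[:,2].mean())
m=(hsv[...,1]>90)&(z>.216)&(z<.224)&(P[...,0]<.58)&(P[...,1]<.11); Q=P[m]; print('cup',len(Q), cv2.minEnclosingCircle(Q[:,:2].astype(np.float32)))
```

```text
t 9.85 at [0.6062 0.0802 0.3619] dp [0.1302 0.2069 0.0031] twist [0.0025 0.0028 0.9998]
t 9.85 at [0.6062 0.0802 0.3619] dp [0.1302 0.2069 0.0031] twist [-0.0028  0.0025 -1.0002]
bar 4481 0.28174346759010965 ((0.5283738970756531, 0.1756325364112854), (0.011792805045843124, 0.1400786191225052), 6.935517311096191)
jig 2455 ((0.6033328175544739, 0.08041265606880188), 0.020969396457076073) 0.2587379921034448
cup 898 ((0.542617917060852, 0.07458832859992981), 0.0264009740203619)
```

View pics/w2.png

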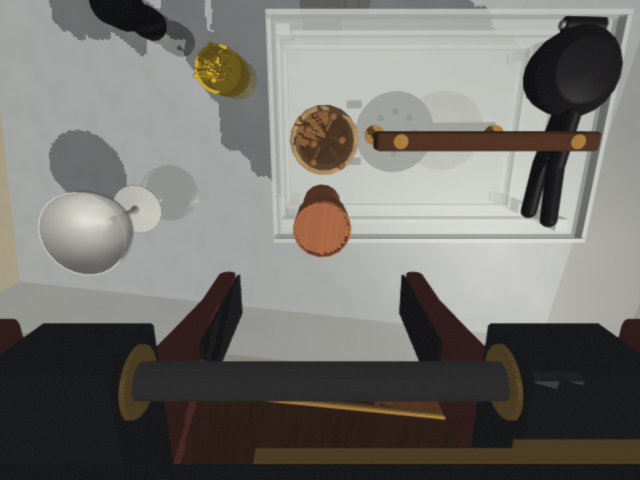

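The wrist view shows the jigger standing at (322,228) beside the cup at (325,138), inside the lip, with its rim level (radius 21.0 mm). The bar measures 140 x 11.8 mm, centre (0.528, 0.1756), yaw 6.9°. Turning to straddle the bar about 11 mm toward the press.

Emit:
step_arm:
  increments:
    - {"dp":[0.01,0.02,0],"twist":[0,0,0.05]}
    - {"dp":[0.03,0.05,0],"twist":[0,0,0.14]}
    - {"dp":[0.05,0.09,0],"twist":[0,0,0.23]}
    - {"dp":[0.075,0.13,0],"twist":[0,0,0.32]}
    - {"dp":[0.095,0.17,0],"twist":[0,0,0.41]}
    - {"dp":[0.115,0.2,0],"twist":[0,0,0.5]}
    - {"dp":[0.125,0.22,0],"twist":[0,0,0.59]}
    - {"dp":[0.129,0.23,0],"twist":[0,0,0.68]}
  fingers: 0.3

```text
time_s: 10.7
eef_pos: [0.5257, 0.187, 0.3571]
orientation: [0.458, 0.889, -0.001, -0.001]
ft_force: [0.2, -1.1, -0.5]
finger_gap: 0.699
gripper_force: 0.0
```

Emit:
step_arm:
  increments:
    - {"dp":[0,0,0],"twist":[0,0,0.09]}
    - {"dp":[0,0,0],"twist":[0,0,0.18]}
    - {"dp":[0,0,0],"twist":[0,0,0.26]}
    - {"dp":[0,0,0],"twist":[0,0,0.31]}
    - {"dp":[0,0,0],"twist":[0,0,0.32]}
    - {"dp":[0,0,0],"twist":[0,0,0.32]}
    - {"dp":[0,0,0],"twist":[0,0,0.32]}
    - {"dp":[0,0,0],"twist":[0,0,0.32]}

```text
time_s: 11.5
eef_pos: [0.527, 0.1864, 0.3587]
orientation: [0.662, 0.749, -0.0, 0.0]
ft_force: [-0.0, 0.4, 0.6]
finger_gap: 0.699
gripper_force: 0.0
```

Run:
```python
from h import *
C=cal('wrist'); p,d=camera('wrist'); cv2.imwrite('pics/w3.png',p[:,:,::-1]); P=cloud(C,d); z=P[...,2]
m=(z>.276)&(z<.29)&(abs(P[...,0]-.53)<.05)&(abs(P[...,1]-.17)<.1); Q=P[m]; print('bar',len(Q),Q[:,2].mean(), cv2.minAreaRect(Q[:,:2].astype(np.float32)))
plan((.528,.1865,.255),7); print(observe()['moment'],observe()['ft_force'],observe()['joints'].round(2))
```

```text
bar 3491 0.2816895788866318 ((0.5280143618583679, 0.17607800662517548), (0.011994577944278717, 0.1393095850944519), 6.956538677215576)
t 11.55 at [0.5271 0.1864 0.3588] dp [1.000e-04 1.900e-03 2.075e-01] twist [0.0001 0.0002 0.0003]
[-0.08295673  0.0504083   0.03963305] [-0.01882263 -0.37137221 -0.25618516] [ 0.32  0.19  1.63 -0.    1.32  0.2 ]
```

View pics/w3.png

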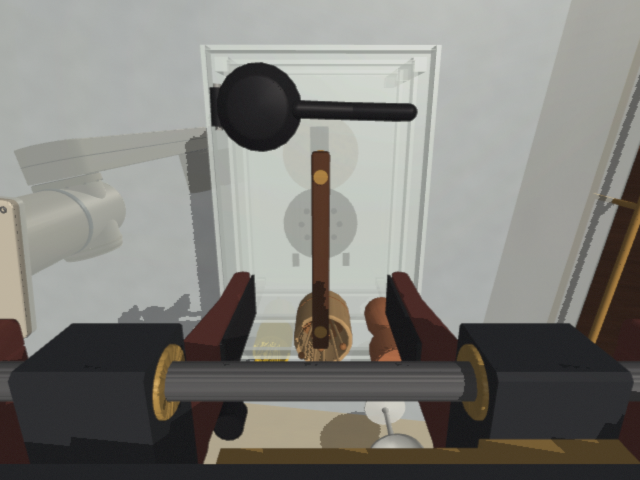

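The bar is at column 321, midway between the fingertips (255 and 388), and nothing lies in the way of the fingers. Descending and closing partway.

Emit:
step_arm:
  increments:
    - {"dp":[0,0,0.02],"twist":[0,0,0]}
    - {"dp":[0,0,0.06],"twist":[0,0,0]}
    - {"dp":[0,0,0.1],"twist":[0,0,0]}
    - {"dp":[0,0,0.14],"twist":[0,0,0]}
    - {"dp":[0,0,0.17],"twist":[0,0,0]}
    - {"dp":[0,0,0.195],"twist":[0,0,0]}
    - {"dp":[0,0,0.207],"twist":[0,0,0]}
    - {"dp":[0,0,0.207],"twist":[0,0,0]}

```text
time_s: 12.35
eef_pos: [0.5268, 0.1863, 0.2546]
orientation: [0.663, 0.749, -0.001, -0.0]
ft_force: [0.1, 0.2, 0.5]
finger_gap: 0.703
gripper_force: 0.0
```

Emit:
step_arm:
  increments:
    - {"dp":[0,0,0],"twist":[0,0,0]}
    - {"dp":[0,0,0],"twist":[0,0,0]}
    - {"dp":[0,0,0],"twist":[0,0,0]}
    - {"dp":[0,0,0],"twist":[0,0,0]}
    - {"dp":[0,0,0],"twist":[0,0,0]}
    - {"dp":[0,0,0],"twist":[0,0,0]}
    - {"dp":[0,0,0],"twist":[0,0,0]}
    - {"dp":[0,0,0],"twist":[0,0,0]}
  fingers: 0.83
  squeeze: 5

```text
time_s: 13.15
eef_pos: [0.5271, 0.1864, 0.2555]
orientation: [0.663, 0.749, 0.0, 0.0]
ft_force: [-0.3, 0.0, 0.3]
finger_gap: 0.171
gripper_force: 0.0
```

Run:
```python
from h import *
plan((.5267,.1866,.255),7); s=observe(); print(s['moment'],s['ft_force'],s['finger_gap']*88)
```

```text
t 13.15 at [0.5271 0.1864 0.2555] dp [ 0.0005 -0.0008  0.0009] twist [ 0.0003  0.0002 -0.0002]
[-0.0771629   0.0905244  -0.02084601] [-0.28522895  0.03398562  0.281156  ] 15.024896505074135
```

Emit:
step_arm:
  increments:
    - {"dp":[0,0,0],"twist":[0,0,0]}
    - {"dp":[0,0,0],"twist":[0,0,0]}
    - {"dp":[0,0,0],"twist":[0,0,0]}
    - {"dp":[0,0,0],"twist":[0,0,0]}
    - {"dp":[0,0,0],"twist":[0,0,0]}
    - {"dp":[0,0,0],"twist":[0,0,0]}
    - {"dp":[0,0,0],"twist":[0,0,0]}
    - {"dp":[0,0,0],"twist":[0,0,0]}
  fingers: 1
  squeeze: 8

```text
time_s: 13.95
eef_pos: [0.527, 0.1863, 0.2554]
orientation: [0.663, 0.749, -0.0, 0.0]
ft_force: [-3.6, -0.6, 0.8]
finger_gap: 0.135
gripper_force: 8.0
```

Emit:
step_arm:
  increments:
    - {"dp":[0,0,0],"twist":[0,0,0]}
    - {"dp":[0,0,0],"twist":[0,0,0]}
    - {"dp":[0,0,0],"twist":[0,0,0]}
    - {"dp":[0,0,0],"twist":[0,0,0]}
    - {"dp":[0,0,0],"twist":[0,0,0]}
    - {"dp":[0,0,0],"twist":[0,0,0]}
    - {"dp":[0,0,0],"twist":[0,0,0]}
    - {"dp":[0,0,0],"twist":[0,0,0]}
  squeeze: 55

```text
time_s: 14.75
eef_pos: [0.5271, 0.1864, 0.2555]
orientation: [0.663, 0.749, -0.0, 0.0]
ft_force: [-4.5, -0.2, 1.2]
finger_gap: 0.131
gripper_force: 55.0
```

Run:
```python
from h import *
plan((.5271,.1864,.2555),7); s=observe(); print(s['moment'],s['ft_force'],s['finger_gap']*88,s['gripper_force'])
```

```text
t 14.75 at [0.5271 0.1864 0.2555] dp [ 0.      0.0001 -0.0001] twist [ 0.0002  0.0002 -0.0002]
[-0.13922926  0.71247852  0.0202832 ] [-4.49393833 -0.1511665   1.15473971] 11.507938631145457 55.00064313411713
```

The bar is gripped at 55 N. Easing off the small sideways load while raising a few millimetres to read the balance.

Emit:
step_arm:
  increments:
    - {"dp":[0,-0.001,0],"twist":[0,0,0]}
    - {"dp":[0,-0.0015,-0.001],"twist":[0,0,0]}
    - {"dp":[0,-0.0015,-0.002],"twist":[0,0,0]}
    - {"dp":[0,-0.0015,-0.003],"twist":[0,0,0]}
    - {"dp":[0,-0.0015,-0.004],"twist":[0,0,0]}
    - {"dp":[0,-0.0015,-0.005],"twist":[0,0,0]}
    - {"dp":[0,-0.0015,-0.006],"twist":[0,0,0]}
    - {"dp":[0,-0.0015,-0.006],"twist":[0,0,0]}

```text
time_s: 15.55
eef_pos: [0.5265, 0.1863, 0.2585]
orientation: [0.663, 0.749, 0.0, 0.0]
ft_force: [-0.2, -0.0, -8.6]
finger_gap: 0.133
gripper_force: 55.0
```

Run:
```python
from h import *
plan((.5271,.1864,.2555),7); s=observe(); print(s['moment'],s['ft_force'],s['finger_gap']*88,s['gripper_force'])
```

```text
t 15.55 at [0.5265 0.1863 0.2585] dp [0.     0.0013 0.006 ] twist [ 0.0003  0.0002 -0.0002]
[-0.10455191  0.0719934  -0.00368877] [-1.58410635e-01 -6.31625056e-04 -8.61841445e+00] 11.705935678311558 54.997397661209106
```

The load reads 8.6 N and the moment shift puts the centre of mass within about 3 mm of the grip, so the balance is good. Lifting gently to 5 cm.

Emit:
step_arm:
  increments:
    - {"dp":[0,0,-0.001],"twist":[0,0,0]}
    - {"dp":[0,0,-0.004],"twist":[0,0,0]}
    - {"dp":[0,0,-0.009],"twist":[0,0,0]}
    - {"dp":[0,0,-0.015],"twist":[0,0,0]}
    - {"dp":[0,0,-0.022],"twist":[0,0,0]}
    - {"dp":[0,0,-0.029],"twist":[0,0,0]}
    - {"dp":[0,0,-0.036],"twist":[0,0,0]}
    - {"dp":[0,0,-0.043],"twist":[0,0,0]}

```text
time_s: 16.35
eef_pos: [0.5264, 0.1863, 0.2804]
orientation: [0.663, 0.749, 0.0, 0.0]
ft_force: [0.3, 0.2, -7.9]
finger_gap: 0.132
gripper_force: 55.0
```

Emit:
step_arm:
  increments:
    - {"dp":[0,0,-0.007],"twist":[0,0,0]}
    - {"dp":[0,0,-0.014],"twist":[0,0,0]}
    - {"dp":[0,0,-0.021],"twist":[0,0,0]}
    - {"dp":[0,0,-0.028],"twist":[0,0,0]}
    - {"dp":[0,0,-0.035],"twist":[0,0,0]}
    - {"dp":[0,0,-0.042],"twist":[0,0,0]}
    - {"dp":[0,0,-0.048],"twist":[0,0,0]}
    - {"dp":[0,0,-0.051],"twist":[0,0,0]}

```text
time_s: 17.15
eef_pos: [0.5265, 0.1863, 0.3059]
orientation: [0.663, 0.749, 0.0, 0.0]
ft_force: [0.6, -0.6, -9.4]
finger_gap: 0.13
gripper_force: 55.0
```

Emit:
step_arm:
  increments:
    - {"dp":[0,0,0],"twist":[0,0,0]}
    - {"dp":[0,0,0],"twist":[0,0,0]}
    - {"dp":[0,0,0],"twist":[0,0,0]}
    - {"dp":[0,0,0],"twist":[0,0,0]}
    - {"dp":[0,0,0],"twist":[0,0,0]}
    - {"dp":[0,0,0],"twist":[0,0,0]}
    - {"dp":[0,0,0],"twist":[0,0,0]}
    - {"dp":[0,0,0],"twist":[0,0,0]}

```text
time_s: 17.95
eef_pos: [0.5264, 0.1863, 0.3055]
orientation: [0.663, 0.749, 0.0, 0.0]
ft_force: [0.6, -0.4, -9.0]
finger_gap: 0.134
gripper_force: 55.0
```

Run:
```python
from h import *
s=observe(); print(s['moment'],s['ft_force'],s['eef_pos'],s['orientation'],s['gripper_force'],abs(s['joint_velocities']).max())
for n in ('scene','side'):
    C=cal(n); p,d=camera(n); cv2.imwrite(f'pics/{n}2.png',p[:,:,::-1]); P=cloud(C,d); z=P[...,2]; S=cv2.cvtColor(p,cv2.COLOR_RGB2HSV)[...,1]
    m=(z>.215)&(z<.24)&(S<60)&(P[...,0]>.4)&(P[...,0]<.66)&(P[...,1]>0)&(P[...,1]<.34); Q=P[m]
    q=(Q[:,:2]-[.528,.176])@np.array([[.9927,-.121],[.121,.9927]])
    for nm,k in (('+x',q[:,0]>.095),('-x',q[:,0]<-.095),('+y',q[:,1]>.145),('-y',q[:,1]<-.145)): print(n,nm,k.sum(),np.median(Q[k,2]).round(4) if k.any() else 0)
a=cv2.imread('pics/scene2.png')[130:430,150:600]; b=cv2.imread('pics/side2.png')[40:340,180:530]
cv2.imwrite('pics/fin.png',np.hstack([a,b]))
```

```text
[-0.07583889  0.00454771  0.00050442] [ 0.57061217 -0.3566597  -8.96776053] [0.5263986  0.18631003 0.30545463] [6.62718083e-01 7.48868919e-01 4.92747162e-05 2.85260782e-04] 54.997363686561584 0.0023248246960640693
scene +x 2315 0.223
scene -x 466 0.2237
scene +y 447 0.2265
scene -y 348 0.2271
side +x 364 0.2264
side -x 521 0.2252
side +y 152 0.2252
side -y 920 0.2228
```

View pics/fin.png

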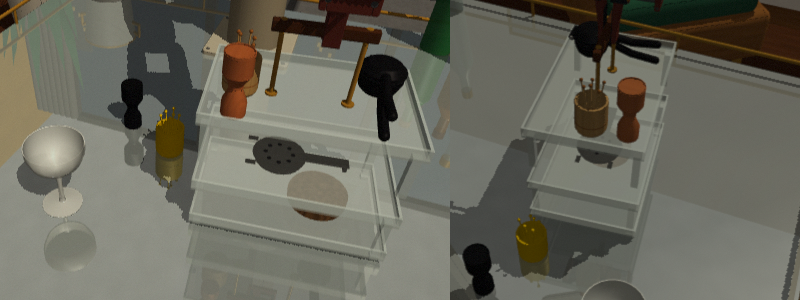

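The final view shows the top tier level in the air. The jigger (237,80) and cup stand upright, the press (383,85) is in place, and the strainer (280,155) and both lower tiers are where they were. Lip heights agree on all four sides, the lift is 50 mm and the arm is still.

```bash
python3 -c "
from plant import sign_off
print(sign_off())"
```

```text
the job is handed in; nothing more can be done
None
```

The jigger is back on the top tier, standing upright beside the pick cup at the end away from the press. The arm is holding the loaded tier level by its handle, 50 mm above the middle tier, and I have handed the job in (about 18 s used).

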